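# Change over the carriers of a sampler: tubes home, troughs out

## Robot

A 6-joint arm with a two-finger parallel gripper is mounted at the origin on the work surface. World frame = base frame: x ahead of the robot, y to its left, z up, the work surface at z = 0. Lengths are in m, angles in rad, forces in N, time in s.
With the tool pointing down it reaches from about 0.325 to 0.775 m from the base axis. Payload 5.5 kg.
Tool frame: the origin (TCP) lies between the finger pads; the fingertips stand 14 mm ahead of it and the grasp point (between the pads) lies 5 mm behind it; z points along the fingers, y is the direction in which the jaws open and shut (so a half turn about z gives the same grasp; the last joint's range is limited). The gripper opens to 88 mm and grips with 3 to 60 N. Pads are 20 mm wide; open, the fingers measure 115 mm over their backs; the gripper's body (75 mm by 178 mm) begins 61 mm behind the grasp point.
Start: joints at [1.256, 0.091, 1.231, -0, 1.82, -0.057], TCP at [0.153, 0.58, 0.198] pointing down, gripper open.
Joint ranges: [-2.87, 2.87], [-0.86, 2.18], [0.17, 2.46], [-1.51, 4.65], [0.06, 2.69], [-2.65, 2.65]. Speed limits (rad/s): [2.57, 2.57, 3.01, 3.14, 3.14, 3.14].

## Interface

Orientations are given as a unit quaternion [w, x, y, z].
In Python, from workcell import arm, optics gives the robot as it stands.
- The arm moves only by the shell command python3 -m pendant 'ROWS'. ROWS is JSON, a list that holds one entry, the list of rows, each a list of 7 numbers: the shift along the tool's x, y, z in m, then the turn, a rotation vector about the tool's x, y, z in degrees, then the opening in per cent of the stroke, from 0 (shut) to 100 (fully open). A call has 1 to 20 rows; each row is the pose to reach, as a shift and turn from the pose commanded when the call began, along the tool's axes at that moment; what a row does not reach only later rows make up. A row lasts 1/8 s, in which the tool goes at most 62.5 mm and 10.7 degrees, less where a joint would pass 70% of its speed; a pose out of reach is approached as far as the arm can. A call with a gripper value outside its range is refused whole. The fingers move at their own pace and stop on an object; the grip force is fixed at half the most. Time passes only in rows, so rows that repeat a pose let the fingers close. It gives the time, the measured TCP pose, the force and the opening at its end, in the units of the state.
- arm.state(): the state, without advancing time (a new reading comes with each control period).
- optics.read_camera(name): name is "scene" or "top" or "wrist"; returns a dict with "pixels" (400x640x3 uint8, red, green, blue), "mtx" (3x3 intrinsics, pixels), "R" (3x3) and "t" (3): a world point X has camera coordinates R X + t. Camera axes: x right, y down, z forward; pixel columns grow to the right and rows downward; lengths in m; the calibration is good to about 2 mm. A picture is of the moment at which its call begins. There is no depth.
- arm.sign_off(): hands the job in, once; it reports no verdict.
The state is a dict: "time": time; "joint_pos": joint angles; "joint_vel": joint speeds; "joint_torque": joint torques, N m; "ee_pos": TCP position; "tcp_rot": TCP orientation; "force": force on the tool from outside, world axes, zero at the start; "ft_torque": the same for the moment, N m; "grip_width": opening from 0.0 (shut) to 1.0 (fully open).
Only numpy, scipy, OpenCV 4.12 (cv2) and the standard library are available. Lean on these libraries where they do the work, as an engineer would, in place of code of your own. Each camera call takes 0.05 s, during which the arm holds its last target.

## Task

The sample-tube carrier of the bench sampler has been left standing out on the loading tray: slide it fully home with your fingertips, and get the trough carrier ready for refilling by hooking a fingertip behind its upright front lip and drawing it steadily along its rails all the way out to its stop. Move the carriers only by their front lips and do not grip or lift anything; leave the tubes and troughs seated in their places, the short-vial carrier as it is, and everything else on the bench where it stands. Do not yank or shove the carriers.

Things in the scene. Friction and masses are not known exactly. Their poses are not given: they have to be found in the camera images.
- deck: fixed bench sampler: white tray 640 x 364 mm, top 18 mm above the bench, four lanes at y = -123, -41, 41, 123 mm parted by ribs 28 mm high; carriers vary in lane, one lane has a flat blanking strip. Rear housing from x = 220 mm on, to 170 mm high. Origin: on the bench, under the line of the lips of carriers that are home; +x into the sampler, -x the way out; tray front edge at x = -170 mm. Pose varies
- trough_lip: upright aluminium plate across the front of the trough carrier, 60 mm wide (y), 5 mm thick (x = 0 to 5), from the carrier's floor 26 mm above the bench up to 82 mm. Origin: mid-width at its foot, 26 mm above the bench; +x into the sampler. Behind it a free finger well x = 5 to 66 mm, 60 mm wide, open above (16 mm high gussets in its foot corners to x = 15); then the troughs, up to 72 mm
- trough_face: white label plate on the outer (-x) side of the trough carrier's lip, 52 mm wide, 3 mm thick, its top 76 mm above the bench; its origin is that of the lip. The trough carrier is the one with two white open reagent troughs in line
- trough_carrier (a joint): how far the trough carrier is drawn out, m: 0 = home, 0.140 = against its outer stop, growing along -x of its lip; starts home, at 0. It weighs 0.3 to 0.7 kg, runs captive on its rails (cannot be lifted); about 2 N of rail friction plus 6 N per m/s keeps it where it is left
- tube_lip: upright aluminium plate across the front of the tube carrier, 60 mm wide (y), 5 mm thick (x = 0 to 5), from the carrier's floor 26 mm above the bench up to 82 mm. Origin: mid-width at its foot, 26 mm above the bench; +x into the sampler. Behind it a free finger well x = 5 to 66 mm, 60 mm wide, open above (16 mm high gussets in its foot corners to x = 15); then the tubes, up to 101 mm
- tube_face: white label plate on the outer (-x) side of the tube carrier's lip, 52 mm wide, 3 mm thick, its top 76 mm above the bench; its origin is that of the lip. The tube carrier is the one with two rows of tall capped tubes
- tube_carrier (a joint): how far the sample-tube carrier stands out, m: 0 = fully home against its inner stop; starts at 0.05 to 0.12. It moves along the x of its lip and runs like the trough carrier
- vial_lip: the same kind of lip, on the carrier with three rows of short screw-cap vials (up to 76 mm above the bench); to be left alone. Starts 0 to 12 mm out
- tube_block: the tube carrier's grey block, 220 x 58 x 40 mm, with nine capped tubes 13 mm across (caps 15 mm) held fast in it, 75 mm tall; origin at the middle of the foot of its front face, 66 mm behind that of the lip, 26 mm above the bench
- trough0: the front reagent trough, loose in its seat in the trough carrier: open white box 100 x 49 x 46 mm; origin at the centre of its underside, on the carrier's floor 26 mm above the bench, 122 mm behind the lip (the rear trough is the same, clipped fast)
- vial_a: small screw-cap vial, 14 mm across and 44 mm tall, left standing on the loading tray in front of the blanking strip; origin at the centre of its underside
- vial_b: small screw-cap vial, 14 mm across and 44 mm tall, on the bench to the left (+y) of the loading tray; origin at the centre of its underside
- vial_c: like the other vial on the bench to the left of the loading tray, a little farther back
- timer: bench timer lying on the bench to the right (-y) of the loading tray, 85 x 66 x 18 mm; origin at the centre of its underside
- plate: 96-well plate on the bench to the right of the loading tray, 86 x 128 x 15 mm; origin at the centre of its underside
- tipbox: blue pipette-tip box on the bench to the left, 85 x 122 x 68 mm; origin at the centre of its underside
There are look-alikes about, which are no part of the job. What is shaped like the tipbox but turquoise is not meant.

How it is judged:
On the way:
1. the gripper draws the trough carrier by its front lip while it slides out (contact force between any of the fingers, the arm and trough_lip above 0.3 N and value of joint trough_carrier between 0.03 and 0.12 m), for 0.1 s.
At the end, for the whole second after the job is handed in: Tube carrier within 6 mm of home, trough carrier within 7 mm of its outer stop (140 mm), both at rest; vial carrier within 8 mm of its start; front trough seated (raised under 12 mm, leaning under 0.25 rad); bystanders upright, within 20 mm of their starts (value of joint tube_carrier below 0.006 m and value of joint trough_carrier above 0.133 m and distance of vial_lip from where it was at the start of the episode below 0.008 m and z of trough0 in the frame of trough_lip below 0.012 m and angle between trough0's own z axis and vertical below 0.25 rad and distance of each of vial_a, vial_b, vial_c, timer, plate, tipbox from where it was at the start of the episode below 0.02 m and angle between each of vial_a, vial_b, vial_c, timer, plate, tipbox's own z axis and vertical below 0.2 rad and linear speed of each of trough_lip, tube_lip below 0.01 m/s); the robot touches nothing.
It fails at once if a carrier's lip is pinched: finger pressure on its back and on its front face at the same time ((contact force between the fingers and trough_lip above 1.5 N and contact force between the fingers and trough_face above 1.5 N) or (contact force between the fingers and tube_lip above 1.5 N and contact force between the fingers and tube_face above 1.5 N)).
It fails at once if a carrier is yanked or shoved (faster than 0.4 m/s) (linear speed of any of trough_lip, tube_lip above 0.4 m/s).
It fails at once if a tube, its block or a trough is pushed with the fingers (more than 3 N), or a trough comes out of its seat (contact force between the fingers and trough0 above 3 N or contact force between the fingers and tube_block above 3 N or z of trough0 in the frame of trough_lip above 0.02 m).
It fails at once if the short-vial carrier is moved by more than 15 mm (distance of vial_lip from where it was at the start of the episode above 0.015 m).
It fails at once if a bystander is knocked over, lifted or moved by more than 30 mm (distance of any of vial_a, vial_b, vial_c, timer, plate, tipbox from where it was at the start of the episode above 0.03 m or angle between any of vial_a, vial_b, vial_c, timer, plate, tipbox's own z axis and vertical above 0.6 rad).
It also fails if it takes over 48 s, if anything falls off the work surface, if the arm or the gripper's body presses on something with over 40 N, if the wrist force passes 120 N, or if a joint passes its speed limit or range.

## Working session

There is one attempt and no reset: what is moved stays moved. The work goes in short steps, Python scripts to look and compute and a shell command to move; the robot and the scene stay as the last step left them, time stands still between calls to the robot, and variables do not carry over. Pictures are saved under pics/ and viewed, and the job is handed in when it is done.

```bash
mkdir -p pics; python3 - <<'E'
from workcell import arm, optics
import cv2
print(arm.state())
for n in ("scene","top","wrist"):
    c=optics.read_camera(n); cv2.imwrite(f"pics/{n}0.png",c["pixels"][:,:,::-1]); print(n,c["mtx"].tolist(),c["R"].round(4).tolist(),c["t"].round(4).tolist())
E
```

```text
{'time': 0.0, 'joint_pos': array([ 1.25632566e+00,  9.18773298e-02,  1.23186395e+00, -1.96218036e-05,
        1.81979583e+00, -5.66785601e-02]), 'joint_vel': array([ 0.00148021, -0.0007753 ,  0.00156496,  0.00017382,  0.00010142,
       -0.00070134]), 'joint_torque': array([-4.28254298e-04, -4.46441174e+01, -4.06449401e+01,  6.97830459e-02,
        2.90247530e-02, -1.51307254e-04]), 'ee_pos': array([0.15285892, 0.57985135, 0.19670826]), 'tcp_rot': array([-1.70039522e-04,  1.28541760e-01,  9.91703620e-01, -9.57289191e-04]), 'force': array([0.63481833, 0.56358523, 0.17568212]), 'ft_torque': array([-0.0260439 , -0.03712336,  0.01371613]), 'grip_width': 1.0019289412497423}
scene [[435.9473357375837, 0.0, 319.749651236741], [0.0, 435.9473357375837, 199.26340671271942], [0.0, 0.0, 1.0]] [[-0.8444, 0.5355, 0.0174], [0.4163, 0.6761, -0.6079], [-0.3373, -0.5061, -0.7938]] [0.4751, -0.256, 1.3763]
top [[383.16646906681876, 0.0, 313.997210301206], [0.0, 383.16646906681876, 200.76196451016438], [0.0, 0.0, 1.0]] [[0.0098, -0.9999, -0.0071], [-0.9904, -0.0087, -0.1376], [0.1376, 0.0084, -0.9905]] [0.0772, 0.582, 1.0128]
wrist [[341.8688804377992, 0.0, 321.3407707424506], [0.0, 341.8688804377992, 202.8697134393958], [0.0, 0.0, 1.0]] [[0.2551, 0.9669, -0.0025], [0.938, -0.2469, 0.2434], [0.2347, -0.0644, -0.9699]] [-0.5995, -0.0293, 0.3908]
```

View pics/scene0.png

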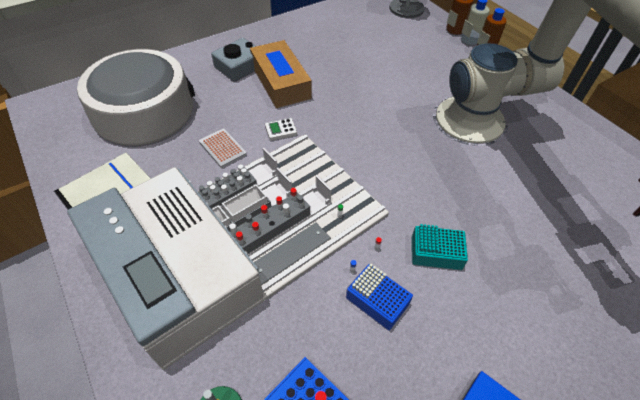

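View pics/top0.png

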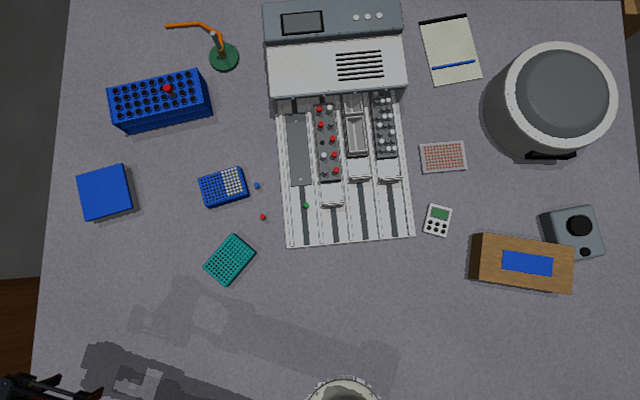

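View pics/wrist0.png

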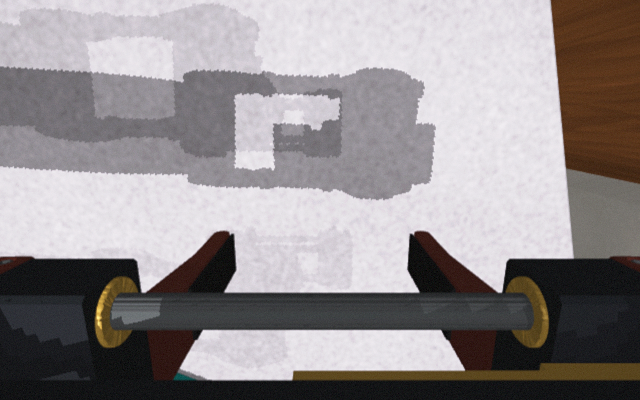

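```bash
python3 - <<'E'
import cv2
a=cv2.imread("pics/top0.png")[85:255,190:470]; cv2.imwrite("pics/topc.png",cv2.resize(a,(784,476),interpolation=cv2.INTER_CUBIC))
a=cv2.imread("pics/scene0.png")[130:280,190:390]; cv2.imwrite("pics/scenec.png",cv2.resize(a,(800,600),interpolation=cv2.INTER_CUBIC))
E
```

```text
(no output)
```

View pics/topc.png

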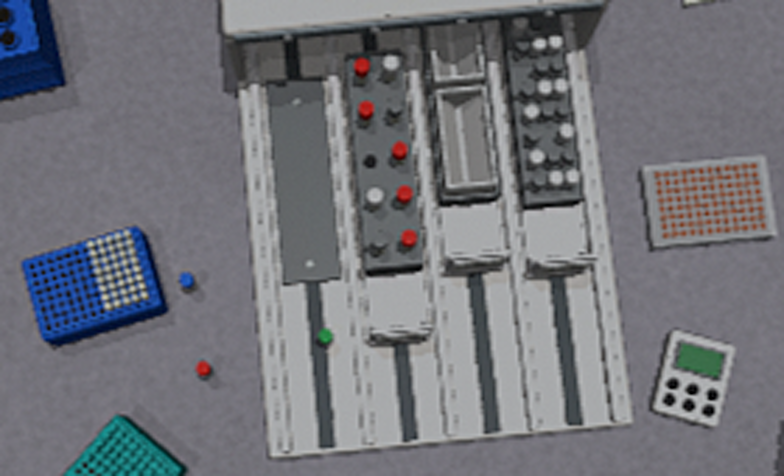

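View pics/scenec.png

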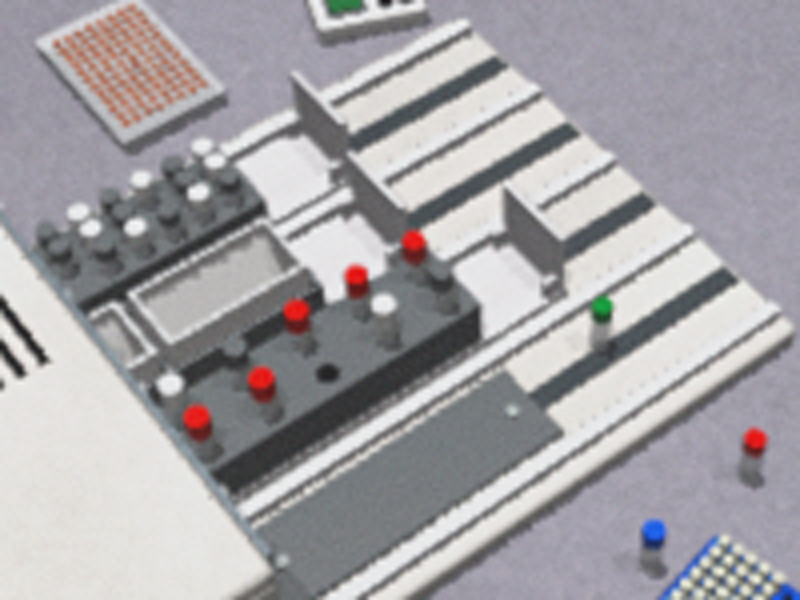

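```bash
cat > h.py <<'E'
import numpy as np, cv2
from workcell import arm, optics
def ray(c,uv,z):
    R,t,K=c["R"],c["t"],c["mtx"]; C=-R.T@t
    d=R.T@np.linalg.solve(K,np.array([*uv,1.])); return C+d*(z-C[2])/d[2]
def proj(c,X):
    p=c["mtx"]@(c["R"]@np.asarray(X)+c["t"]); return p[:2]/p[2]
def tri(c1,u1,c2,u2):
    P=[c["mtx"]@np.c_[c["R"],c["t"]] for c in(c1,c2)]
    X=cv2.triangulatePoints(P[0],P[1],np.array(u1,float),np.array(u2,float)).ravel(); return X[:3]/X[3]
E
python3 - <<'E'
from h import *
c=optics.read_camera("top"); s=optics.read_camera("scene")
T=lambda u:(190+(u[0]+.5)/2.8-.5,85+(u[1]+.5)/2.8-.5)
S=lambda u:(190+(u[0]+.5)/4-.5,130+(u[1]+.5)/4-.5)
print("C",-c["R"].T@c["t"],-s["R"].T@s["t"])
f=lambda n,u,z:print(n,ray(c,T(u),z).round(4))
f("fl",(272,456),.018);f("fr",(632,421),.018)
f("slotTr",(474,275),.018);f("slotTr",(490,431),.018)
f("slotTu",(402,345),.018);f("slotTu",(409,440),.018)
f("slotV",(558,275),.018);f("slotV",(574,424),.018)
for n,a,b,x,y in(("trL",(446,264),(500,260),0,0),):
  f(n,a,.082);f(n,b,.082)
print("scene")
g=lambda n,u,z:print(n,ray(s,S(u),z).round(4))
g("fl",(792,328),.018);g("fr",(468,22),.018)
g("troughlip",(350,152),.082);g("troughlip",(408,208),.082)
g("tubelip",(506,185),.082);g("tubelip",(563,244),.082)
g("viallip",(294,74),.082);g("viallip",(350,128),.082)
a=c["pixels"][160:220,310:420,::-1]; cv2.imwrite("pics/lips.png",cv2.resize(a,None,fx=7,fy=7,interpolation=cv2.INTER_CUBIC))
E
```

```text
C [0.43641049 0.07377602 1.083828  ] [0.97192097 0.61521757 0.92863368]
fl [0.4533 0.1566 0.018 ]
fr [ 0.4911 -0.1989  0.018 ]
slotTr [ 0.6365 -0.0437  0.018 ]
slotTr [ 0.4799 -0.0585  0.018 ]
slotTu [0.5647 0.0287 0.018 ]
slotTu [0.4703 0.0215 0.018 ]
slotV [ 0.6372 -0.1283  0.018 ]
slotV [ 0.4876 -0.1415  0.018 ]
trL [ 0.6349 -0.0101  0.082 ]
trL [ 0.6392 -0.0614  0.082 ]
scene
fl [0.4572 0.1606 0.018 ]
fr [ 0.4899 -0.1879  0.018 ]
troughlip [ 0.6509 -0.0693  0.082 ]
troughlip [ 0.6426 -0.009   0.082 ]
tubelip [0.5798 0.0072 0.082 ]
tubelip [0.5752 0.0665 0.082 ]
viallip [ 0.649  -0.1498  0.082 ]
viallip [ 0.6407 -0.0876  0.082 ]
```

View pics/lips.png

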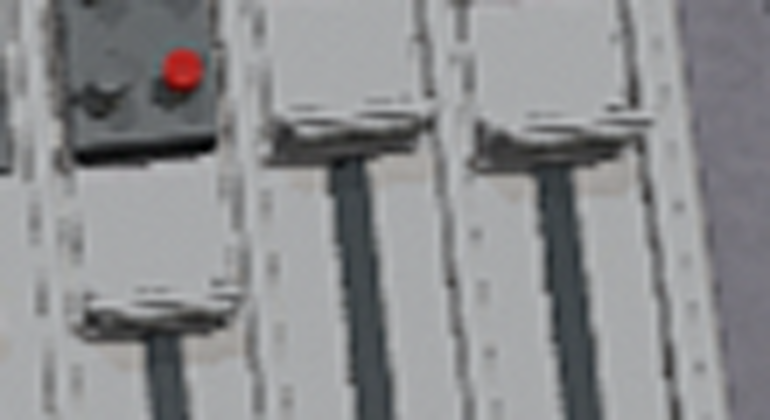

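The top crop shows four lanes from left (+y) to right:

| Lane | Item | Full-image pixel (top view) |
|---|---|---|
| 1 | blanking strip, with vial_a green | (305,205) |
| 2 | tube carrier with tall capped tubes, lip standing out | (332,206) |
| 3 | trough carrier with two open white troughs, lip | (359,179) |
| 4 | short-vial carrier, lip (look-alike, leave alone) | (389,180) |

Candidates for the lips are these three. Chosen by content: tube = (332,206), trough = (359,179). The close crop of the lips confirms this. The deck yaw is about +0.093 rad and its origin is about (0.642, -0.003).

Next I shut the jaws and go above the tray in front of the tube lip.

```bash
python3 -m pendant '[[[-0.509,-0.437,0.03,0,0,-20.1,0],[-0.509,-0.437,0.03,0,0,-20.1,0],[-0.509,-0.437,0.03,0,0,-20.1,0],[-0.509,-0.437,0.03,0,0,-20.1,0],[-0.509,-0.437,0.03,0,0,-20.1,0],[-0.509,-0.437,0.03,0,0,-20.1,0],[-0.509,-0.437,0.03,0,0,-20.1,0],[-0.509,-0.437,0.03,0,0,-20.1,0],[-0.509,-0.437,0.03,0,0,-20.1,0],[-0.509,-0.437,0.03,0,0,-20.1,0],[-0.509,-0.437,0.03,0,0,-20.1,0],[-0.509,-0.437,0.03,0,0,-20.1,0],[-0.509,-0.437,0.03,0,0,-20.1,0],[-0.509,-0.437,0.03,0,0,-20.1,0],[-0.509,-0.437,0.03,0,0,-20.1,0],[-0.509,-0.437,0.03,0,0,-20.1,0]]]'
python3 - <<'E'
from h import *
s=arm.state(); print(s["time"],s["ee_pos"],s["tcp_rot"],s["joint_pos"])
c=optics.read_camera("wrist"); cv2.imwrite("pics/wrist1.png",c["pixels"][:,:,::-1])
c=optics.read_camera("scene"); cv2.imwrite("pics/scene1.png",c["pixels"][:,:,::-1])
E
```

```text
time: 2.25
ee_pos: [0.5336, 0.0286, 0.1681]
tcp_rot: [0.0, -0.047, 0.999, 0.0]
force: [0.2, 0.9, -0.1]
grip_width: 0.002
2.25 [0.5335655  0.02855838 0.16810652] [ 2.50008136e-04 -4.70695236e-02  9.98891584e-01  1.06422280e-05] [-1.02365653e-02 -9.03340528e-02  1.46469289e+00  5.08698610e-05
  1.76673584e+00 -1.67519682e+00]
```

View pics/wrist1.png

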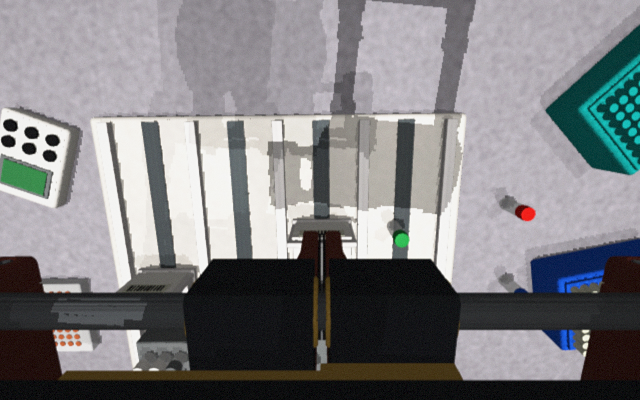

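View pics/scene1.png

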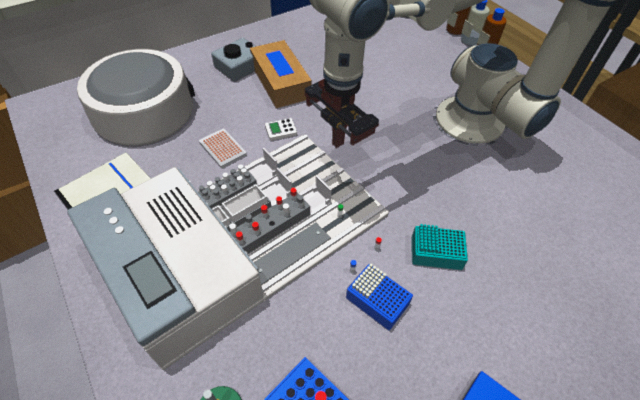

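```bash
python3 - <<'E'
from h import *
c=optics.read_camera("wrist"); 
print(-c["R"].T@c["t"])
a=c["pixels"][205:265,270:400,::-1]; cv2.imwrite("pics/w1c.png",cv2.resize(a,None,fx=6,fy=6,interpolation=cv2.INTER_CUBIC))
A=ray(c,(95,119),.018);B=ray(c,(466,114),.018);print(A,B,np.linalg.norm(A-B),np.arctan2(-(B-A)[0],(B-A)[1]),(A+B)/2)
p=ray(c,(318,123),.018);q=ray(c,(320,210),.018);print("slot",p,q)
E
```

```text
[0.46738824 0.02248548 0.35582943]
[ 0.48953888 -0.19380166  0.018     ] [0.45171088 0.15982769 0.018     ] 0.35564683939040465 0.10656549976190896 [ 0.47062488 -0.01698698  0.018     ]
slot [0.47327363 0.01967867 0.018     ] [0.5595071  0.02961557 0.018     ]
```

View pics/w1c.png

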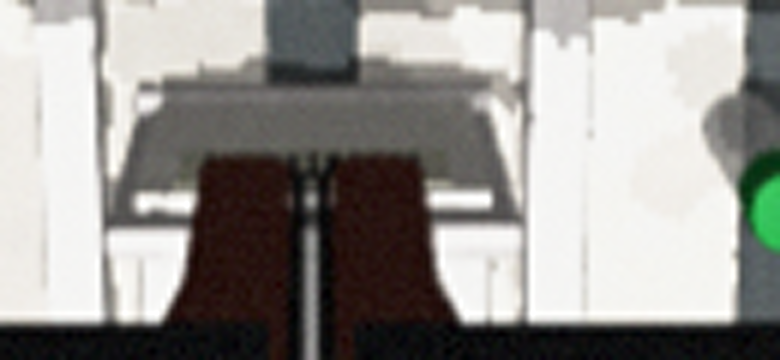

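```bash
python3 - <<'E'
from h import *
c=optics.read_camera("wrist")
for u in((288.3,242),(356.5,241.5)): print(ray(c,u,.082))
t=.1; o=np.array([.6412,0.]) 
d=np.array([np.cos(t),np.sin(t)])
print("origin",np.array([.4715,-.0175])+.17*d)
E
```

```text
[0.57264991 0.00391066 0.082     ]
[0.56679223 0.06158262 0.082     ]
origin [ 6.40650708e-01 -5.28319170e-04]
```

```bash
python3 -m pendant '[[[0,0,0.05,0,0,0,0],[0,0,0.1,0,0,0,0],[0,0,0.108,0,0,0,0],[0,0,0.108,0,0,0,0],[-0.008,0,0.108,0,0,0,0],[-0.014,0,0.108,0,0,0,0],[-0.018,0,0.108,0,0,0,0],[-0.022,0,0.108,0,0,0,0],[-0.026,0,0.108,0,0,0,0],[-0.03,0,0.108,0,0,0,0],[-0.034,0,0.108,0,0,0,0],[-0.038,0,0.108,0,0,0,0]]]'
python3 - <<'E'
from h import *
c=optics.read_camera("wrist"); cv2.imwrite("pics/wrist2.png",c["pixels"][:,:,::-1])
c=optics.read_camera("top"); cv2.imwrite("pics/top2.png",c["pixels"][:,:,::-1])
E
```

```text
time: 3.95
ee_pos: [0.5718, 0.0314, 0.0598]
tcp_rot: [-0.0, -0.047, 0.999, 0.0]
force: [0.3, 0.1, 0.7]
grip_width: 0.006
```

View pics/wrist2.png

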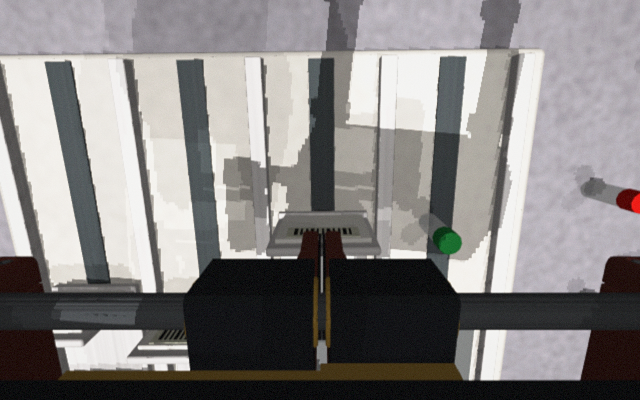

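```bash
python3 - <<'E'
from h import *
c=optics.read_camera("wrist")
a=c["pixels"][200:265,255:395,::-1]; cv2.imwrite("pics/w2c.png",cv2.resize(a,None,fx=5,fy=5,interpolation=cv2.INTER_CUBIC))
for u in((265,253),(383,253)): print(ray(c,u,.082))
E
```

```text
[0.5764367  0.00287986 0.082     ]
[0.57075492 0.06380082 0.082     ]
```

View pics/w2c.png

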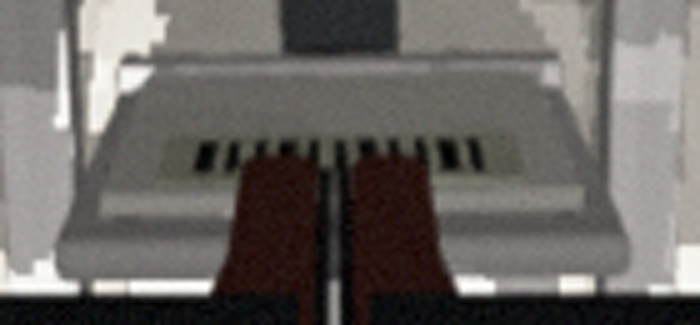

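```bash
python3 -m pendant '[[[-0.004,0,0,0,0,0,0],[-0.008,0,0,0,0,0,0],[-0.012,0,0,0,0,0,0],[-0.016,0,0,0,0,0,0],[-0.02,0,0,0,0,0,0]]]'
python3 - <<'E'
from h import *
c=optics.read_camera("wrist")
a=c["pixels"][200:265,255:395,::-1]; cv2.imwrite("pics/w3c.png",cv2.resize(a,None,fx=5,fy=5,interpolation=cv2.INTER_CUBIC))
E
```

```text
time: 4.72
ee_pos: [0.5918, 0.0332, 0.0598]
tcp_rot: [-0.0, -0.046, 0.999, -0.0]
force: [0.0, -0.3, -0.4]
grip_width: 0.007
```

View pics/w3c.png

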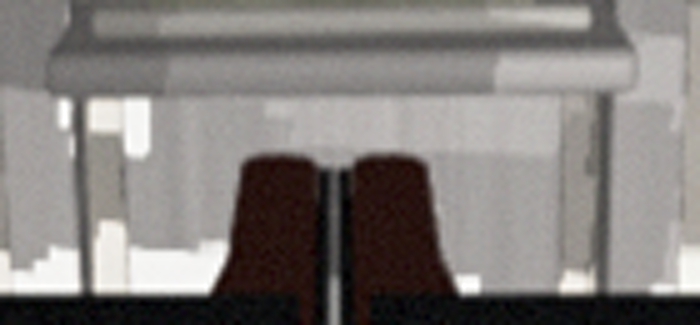

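```bash
python3 - <<'E'
from h import *
c=optics.read_camera("scene"); a=c["pixels"][90:260,200:420,::-1]; cv2.imwrite("pics/s3.png",cv2.resize(a,None,fx=3.5,fy=3.5,interpolation=cv2.INTER_CUBIC))
c=optics.read_camera("wrist");cv2.imwrite("pics/wrist3.png",c["pixels"][:,:,::-1])
print(-c["R"].T@c["t"]); s=arm.state();print(s["ee_pos"])
for X in ((.5818,.0332,.0458),(.6018,.0332,.0458),(.5918,.0332,.0458)): print(proj(c,X))
E
```

```text
[0.52561628 0.02755074 0.24759669]
[0.59161898 0.03326009 0.05974924]
[322.13171292 212.13378564]
[319.15562664 242.73555952]
[320.62665672 227.60961029]
```

View pics/s3.png

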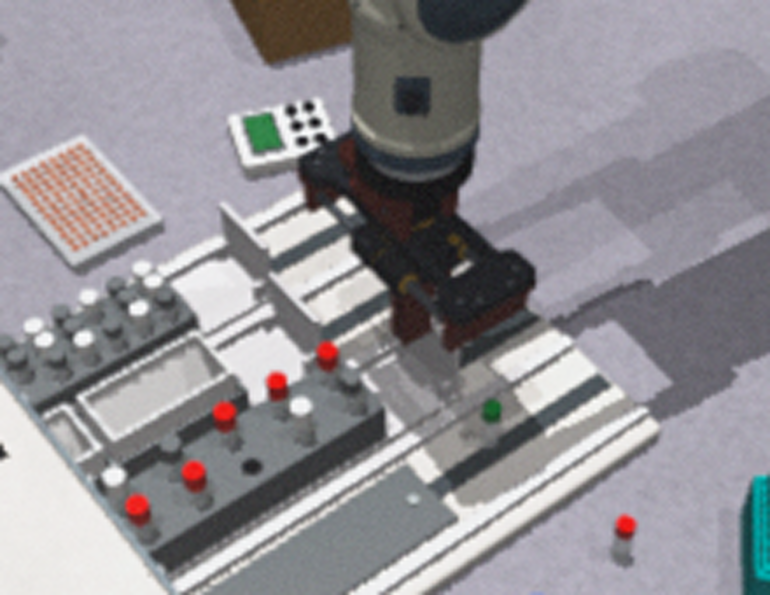

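View pics/wrist3.png

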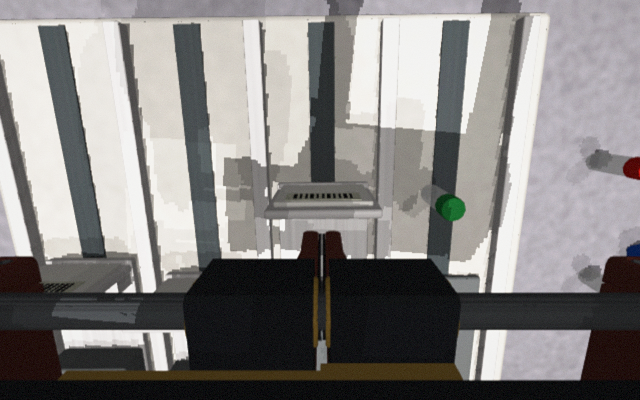

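```bash
python3 - <<'E'
from h import *
c=optics.read_camera("scene")
P=lambda X:((proj(c,X)-[200,90]+.5)*3.5-.5).round()
for n,X in (("tip",(.5918,.0332,.0458)),("tcp",(.5918,.0332,.0598)),("pad80up",(.5918,.0332,.126)),("lipL",(.575,.065,.082)),("lipR",(.580,.005,.082)),("footL",(.575,.065,.026))): print(n,P(X))
a=c["pixels"][155:215,290:370,::-1]; cv2.imwrite("pics/s3c.png",cv2.resize(a,None,fx=9,fy=9,interpolation=cv2.INTER_CUBIC))
w=optics.read_camera("wrist")
for z in(.046,.082,.12): print("ray at tip outline",ray(w,(320,232),z))
for r in (206,212,217): print(r,ray(w,(320,r),.082))
E
```

```text
tip [412. 363.]
tcp [412. 351.]
pad80up [414. 292.]
lipL [457. 352.]
lipR [406. 300.]
footL [454. 399.]
ray at tip outline [0.59430668 0.03304836 0.046     ]
ray at tip outline [0.58199135 0.03206327 0.082     ]
ray at tip outline [0.56899183 0.03102345 0.12      ]
206 [0.56833877 0.03080507 0.082     ]
212 [0.57144286 0.03109114 0.082     ]
217 [0.57405068 0.03133147 0.082     ]
```

View pics/s3c.png

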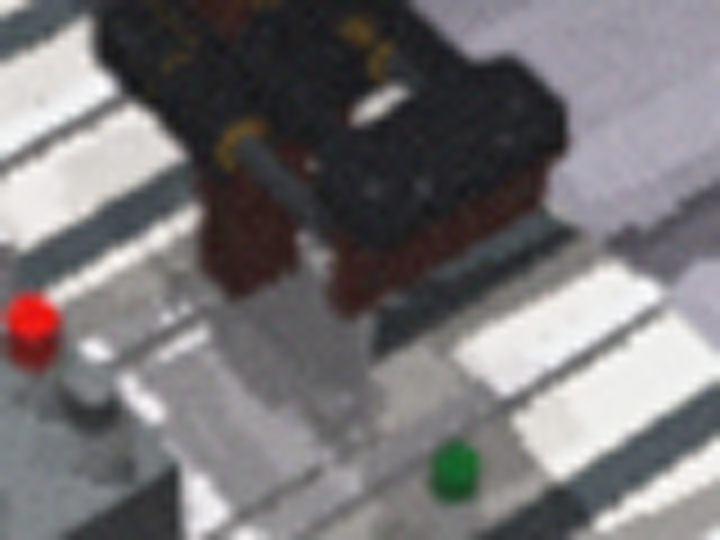

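```bash
python3 - <<'E'
from h import *
w=optics.read_camera("wrist");s=optics.read_camera("scene");t=optics.read_camera("top")
for u in((315,188),(317.2,188.1),(320,187)):
  X=tri(w,(320,232),s,u); print(X,proj(w,X),proj(s,X))
a=s["pixels"][155:215,290:370]; 
print(arm.state()["grip_width"],arm.state()["ft_torque"],arm.state()["force"])
a=t["pixels"][160:260,290:420,::-1]; cv2.imwrite("pics/t3c.png",cv2.resize(a,None,fx=6,fy=6,interpolation=cv2.INTER_CUBIC))
E
```

```text
[0.59273685 0.02868565 0.0620373 ] [312.5733136  237.92500868] [316.23483091 188.44828465]
[0.58986288 0.03102654 0.06333931] [317.05189405 234.31652916] [317.68333641 188.27719408]
[0.58548245 0.03344935 0.06870137] [322.02467821 230.43491527] [319.67936454 186.88121643]
0.003963287359076508 [ 0.01385782  0.0083894  -0.00501532] [ 0.13055996 -0.33549495  0.41370232]
```

View pics/t3c.png

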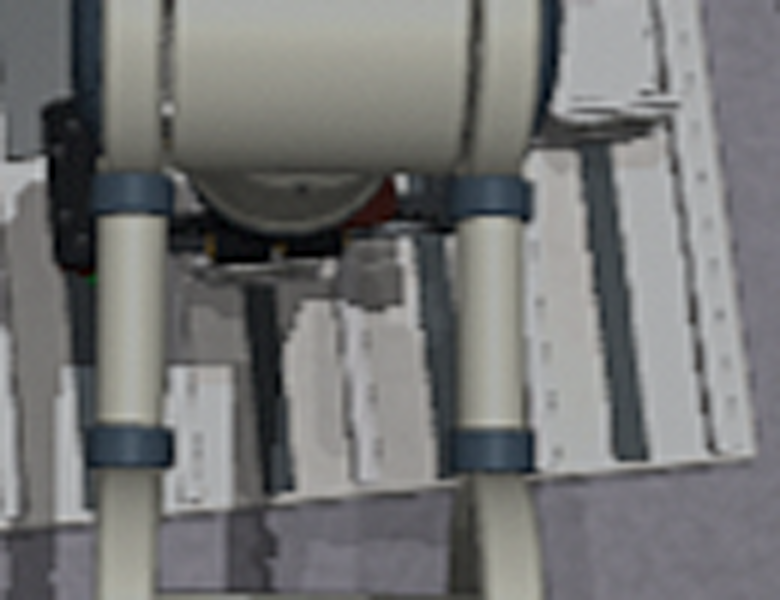

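```bash
python3 - <<'E'
from h import *
w=optics.read_camera("wrist");s=optics.read_camera("scene");t=optics.read_camera("top")
a=w["pixels"][175:265,255:395,::-1]; cv2.imwrite("pics/w4c.png",cv2.resize(a,None,fx=5.5,fy=5.5,interpolation=cv2.INTER_CUBIC))
for r in (204,212,219):
  X=tri(w,(264.5,r),s,(316.1,175.9)); Y=tri(w,(382,r),s,(330.4,190.6)); print(r,X,proj(w,X)-[264.5,r],Y,proj(w,Y)-[382,r])
T=lambda u:(310+(u[0]+.5)/7-.5,160+(u[1]+.5)/7-.5)
for u,v in(((240,290),(316.1,175.9)),((80,298),(330.4,190.6))):
  X=tri(t,T(u),s,v);print("top",X,proj(t,X)-T(u))
E
```

```text
204 [ 5.74092720e-01 -1.54251513e-05  7.04981012e-02] [-2.68354076  1.88620267] [0.56915963 0.06158809 0.07243725] [-4.29603877  4.27337588]
212 [0.57636584 0.00196215 0.07447153] [-0.4228144   0.28925404] [0.5713377  0.06268334 0.0752656 ] [-1.91382038  1.85250869]
219 [0.57829445 0.00366074 0.07789952] [ 1.58332006 -1.05841105] [0.57320645 0.06363583 0.07775904] [ 0.22363451 -0.21148598]
top [0.57676614 0.00280104 0.07556579] [ 0.09151487 -0.09869742]
top [0.5728242  0.06356427 0.07734152] [ 0.05810948 -0.06097599]
```

View pics/w4c.png

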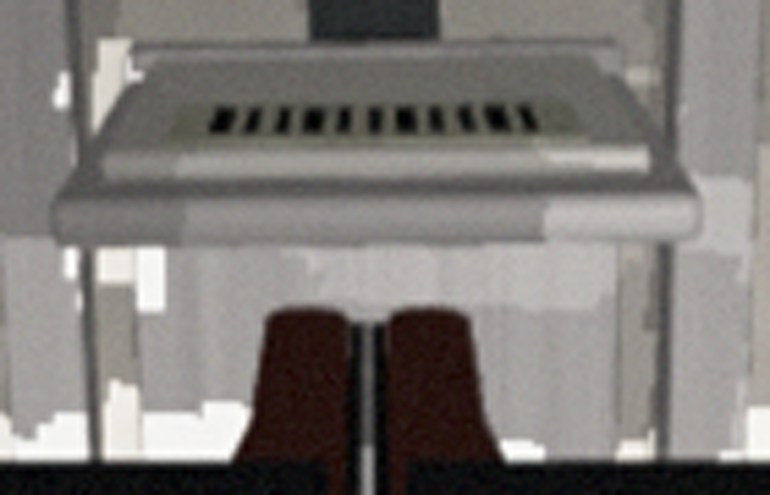

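```bash
python3 - <<'E'
from h import *
s=optics.read_camera("scene")
p=arm.state()["ee_pos"]; th=.094
ex=np.array([np.cos(th),np.sin(th),0]);ey=np.array([-np.sin(th),np.cos(th),0])
for hx in(.01,.004):
 for z in(.046,.06,.075,.085):
  out=[]
  for a,b in((1,1),(1,-1),(-1,-1),(-1,1)):
   X=p+ex*a*hx+ey*b*.0135; X[2]=z; out.append(((proj(s,X)-[290,155]+.5)*9-.5).round().astype(int).tolist())
  print(hx,z,out)
E
```

```text
0.01 0.046 [[253, 395], [195, 336], [251, 303], [308, 362]]
0.01 0.06 [[254, 365], [196, 305], [251, 272], [310, 332]]
0.01 0.075 [[254, 332], [196, 272], [252, 239], [311, 298]]
0.01 0.085 [[255, 309], [196, 249], [252, 216], [312, 276]]
0.004 0.046 [[270, 385], [212, 326], [234, 313], [292, 372]]
0.004 0.06 [[270, 355], [212, 295], [235, 282], [293, 342]]
0.004 0.075 [[271, 322], [213, 262], [235, 249], [294, 308]]
0.004 0.085 [[272, 299], [213, 239], [236, 226], [295, 286]]
```

```bash
python3 -m pendant '[[[-0.005,0,0,0,0,0,0],[-0.01,0,0,0,0,0,0],[-0.015,0,0,0,0,0,0],[-0.015,0,0,0,0,0,0]]]'
python3 - <<'E'
from h import *
w=optics.read_camera("wrist");s=optics.read_camera("scene")
a=s["pixels"][145:220,280:370,::-1]; b=w["pixels"][145:270,240:400,::-1]
cv2.imwrite("pics/s5.png",cv2.resize(a,None,fx=8,fy=8,interpolation=cv2.INTER_CUBIC))
cv2.imwrite("pics/w5.png",cv2.resize(b,None,fx=4,fy=4,interpolation=cv2.INTER_CUBIC))
E
```

```text
time: 5.82
ee_pos: [0.6067, 0.0347, 0.0596]
tcp_rot: [-0.0, -0.046, 0.999, -0.0]
force: [-0.4, -0.4, 0.7]
grip_width: 0.001
```

View pics/s5.png

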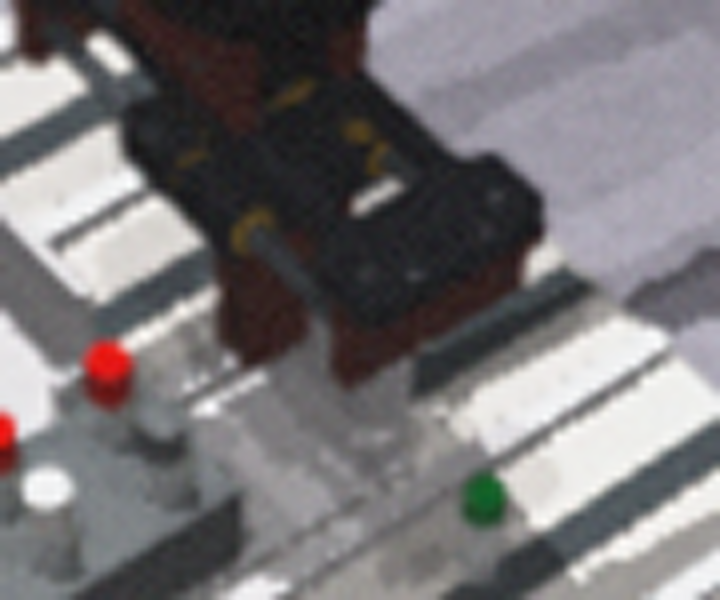

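View pics/w5.png

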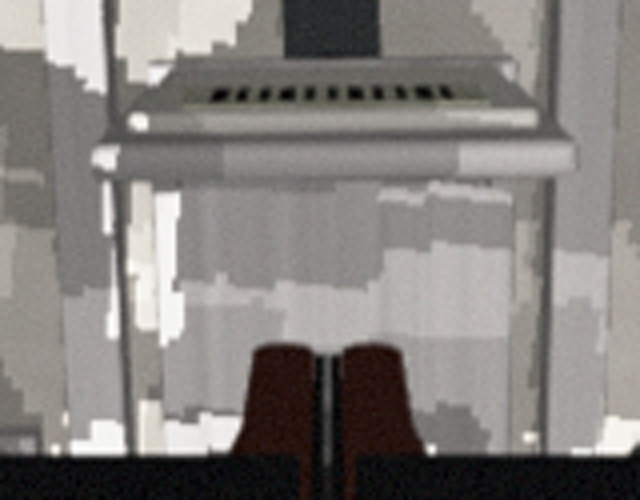

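```bash
python3 - <<'E'
from h import *
s=optics.read_camera("scene"); w=optics.read_camera("wrist")
st=arm.state();p=st["ee_pos"]; th=.094
ex=np.array([np.cos(th),np.sin(th),0]);ey=np.array([-np.sin(th),np.cos(th),0])
P=lambda X:((proj(s,X)-[280,145]+.5)*8-.5).round().astype(int).tolist()
for hx,hy in((.01,.0135),(.0375,.089)):
 for z in(.046,.065,.085,.105,.126,.146,.166):
  out=[]
  for a,b in((1,1),(1,-1),(-1,-1),(-1,1)):
   X=p+ex*a*hx+ey*b*hy; X[2]=z; out.append(P(X))
  print(hx,z,out)
print("wrist finger widths: px per m at z", [ (z,(proj(w,p*[1,1,0]+[0,0,z]+ey*.0135)-proj(w,p*[1,1,0]+[0,0,z]-ey*.0135)).round(1).tolist()) for z in(.046,.085,.126)])
E
```

```text
0.01 0.046 [[267, 454], [217, 400], [266, 371], [317, 424]]
0.01 0.065 [[268, 417], [216, 363], [266, 334], [318, 387]]
0.01 0.085 [[268, 378], [216, 323], [267, 294], [319, 347]]
0.01 0.105 [[268, 337], [215, 282], [267, 252], [320, 306]]
0.01 0.126 [[269, 292], [215, 238], [267, 208], [322, 262]]
0.01 0.146 [[269, 249], [214, 194], [268, 164], [323, 218]]
0.01 0.166 [[270, 204], [214, 149], [268, 119], [324, 173]]
0.0375 0.046 [[346, 655], [12, 295], [196, 192], [535, 535]]
0.0375 0.065 [[347, 620], [9, 258], [195, 155], [539, 499]]
0.0375 0.085 [[349, 581], [5, 217], [194, 113], [543, 459]]
0.0375 0.105 [[350, 542], [2, 176], [194, 71], [548, 419]]
0.0375 0.126 [[352, 499], [-2, 130], [193, 26], [552, 375]]
0.0375 0.146 [[354, 457], [-5, 86], [192, -19], [557, 333]]
0.0375 0.166 [[355, 413], [-9, 40], [191, -65], [562, 288]]
wrist finger widths: px per m at z [(0.046, [43.6, -0.0]), (0.085, [53.1, -0.1]), (0.126, [68.8, -0.1])]
```

The wrist and scene views disagree with the spec. The fingertips cleared the lip top with no contact, so they stand about 25 mm above the reported TCP instead of 14 mm below it. I'll back out over the lip and go down further, checking by camera and force.

```bash
python3 -m pendant '[[[0,0,-0.02,0,0,0,0],[0,0,-0.025,0,0,0,0],[0.03,0,-0.025,0,0,0,0],[0.066,0,-0.025,0,0,0,0],[0.066,0,-0.025,0,0,0,0],[0.066,0,0,0,0,0,0],[0.066,0,0.015,0,0,0,0],[0.066,0,0.025,0,0,0,0],[0.066,0,0.03,0,0,0,0],[0.066,0,0.03,0,0,0,0]]]'
python3 - <<'E'
from h import *
w=optics.read_camera("wrist");s=optics.read_camera("scene")
a=s["pixels"][145:220,280:370,::-1]; b=w["pixels"][145:270,240:400,::-1]
cv2.imwrite("pics/s6.png",cv2.resize(a,None,fx=8,fy=8,interpolation=cv2.INTER_CUBIC))
cv2.imwrite("pics/w6.png",cv2.resize(b,None,fx=4,fy=4,interpolation=cv2.INTER_CUBIC))
E
```

```text
time: 7.28
ee_pos: [0.5408, 0.0285, 0.0297]
tcp_rot: [-0.0, -0.046, 0.999, 0.0]
force: [-0.2, -0.1, -0.5]
grip_width: 0.008
```

View pics/s6.png

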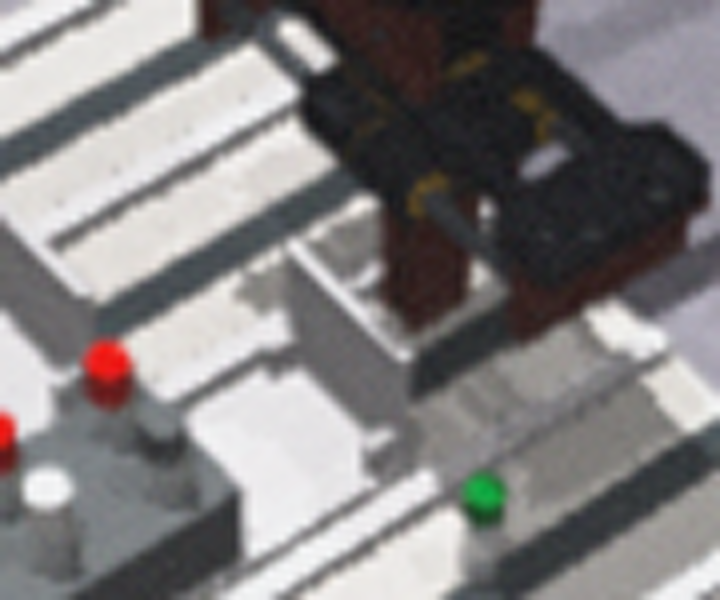

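View pics/w6.png

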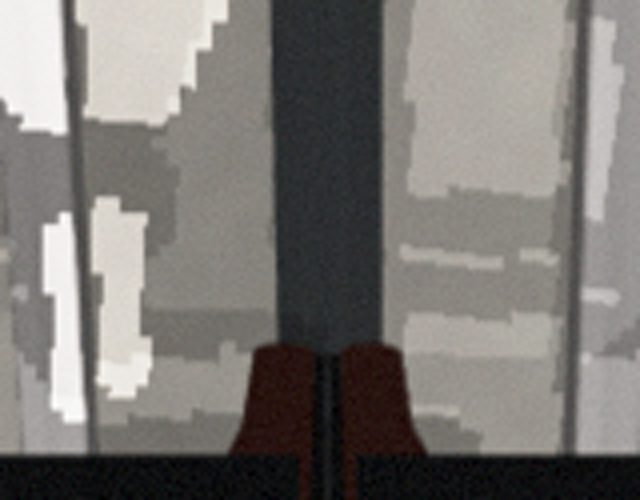

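```bash
python3 -m pendant '[[[0,0,0.005,0,0,0,0],[0,0,0.01,0,0,0,0],[-0.006,0,0.01,0,0,0,0],[-0.01,0,0.01,0,0,0,0],[-0.014,0,0.01,0,0,0,0],[-0.017,0,0.01,0,0,0,0],[-0.02,0,0.01,0,0,0,0],[-0.023,0,0.01,0,0,0,0],[-0.026,0,0.01,0,0,0,0],[-0.029,0,0.01,0,0,0,0],[-0.032,0,0.01,0,0,0,0],[-0.035,0,0.01,0,0,0,0]]]'
python3 - <<'E'
from h import *
w=optics.read_camera("wrist");s=optics.read_camera("scene")
a=s["pixels"][145:220,280:370,::-1]; b=w["pixels"][145:270,240:400,::-1]
cv2.imwrite("pics/s7.png",cv2.resize(a,None,fx=8,fy=8,interpolation=cv2.INTER_CUBIC))
cv2.imwrite("pics/w7.png",cv2.resize(b,None,fx=4,fy=4,interpolation=cv2.INTER_CUBIC))
E
```

```text
time: 8.88
ee_pos: [0.5757, 0.0319, 0.0198]
tcp_rot: [-0.0, -0.047, 0.999, 0.0]
force: [-2.7, 0.6, 1.8]
grip_width: 0.006
```

View pics/s7.png

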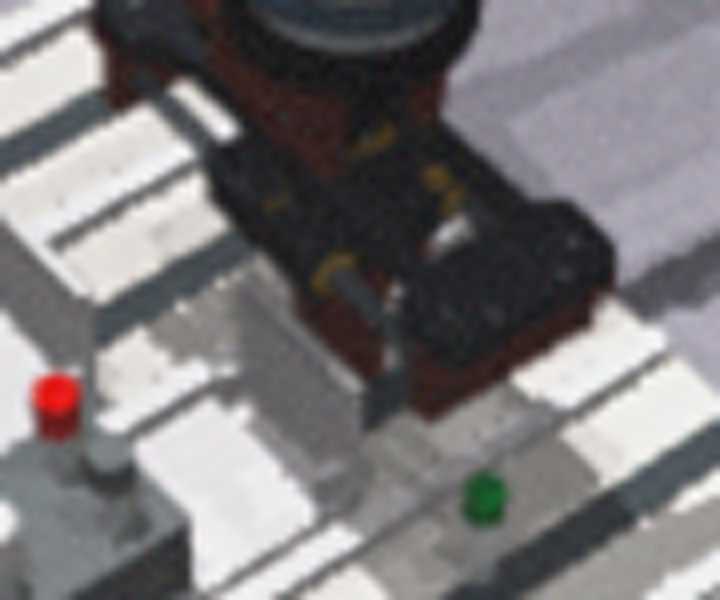

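View pics/w7.png

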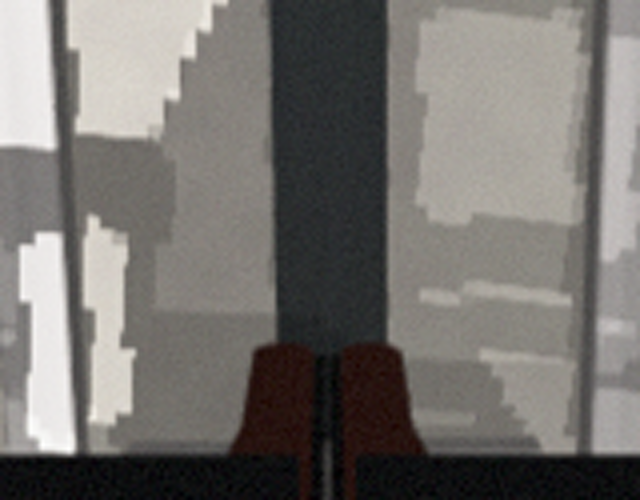

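The fingers are now pushing the tube lip: about 2.7 N, and the red tube has shifted left in the scene crop. I'll keep going.

```bash
python3 -m pendant '[[[-0.004,0,0,0,0,0,0],[-0.009,0,0,0,0,0,0],[-0.014,0,0,0,0,0,0],[-0.019,0,0,0,0,0,0],[-0.024,0,0,0,0,0,0],[-0.028,0,0,0,0,0,0],[-0.031,0,0,0,0,0,0],[-0.033,0,0,0,0,0,0],[-0.035,0,0,0,0,0,0],[-0.037,0,0,0,0,0,0]]]'
python3 -m pendant '[[[-0.002,0,0,0,0,0,0],[-0.004,0,0,0,0,0,0]]]'
python3 -m pendant '[[[-0.002,0,0,0,0,0,0],[-0.004,0,0,0,0,0,0]]]'
```

```text
time: 10.22
ee_pos: [0.6124, 0.0352, 0.0197]
tcp_rot: [-0.0, -0.046, 0.999, -0.0]
force: [-1.6, 1.7, -1.1]
grip_width: 0.006
time: 10.48
ee_pos: [0.6165, 0.0355, 0.0197]
tcp_rot: [-0.0, -0.046, 0.999, -0.0]
force: [-1.7, 1.2, -1.5]
grip_width: 0.003
time: 10.72
ee_pos: [0.6202, 0.0359, 0.0198]
tcp_rot: [-0.0, -0.047, 0.999, -0.0]
force: [-9.3, -0.1, 2.9]
grip_width: 0.006
```

```bash
python3 -m pendant '[[[-0.001,0,0,0,0,0,0],[-0.002,0,0,0,0,0,0]]]'
python3 - <<'E'
from h import *
s=optics.read_camera("scene");a=s["pixels"][130:240,220:370,::-1]
cv2.imwrite("pics/s8.png",cv2.resize(a,None,fx=5,fy=5,interpolation=cv2.INTER_CUBIC))
E
```

```text
time: 10.98
ee_pos: [0.62, 0.0359, 0.0198]
tcp_rot: [-0.003, -0.047, 0.999, -0.0]
force: [-15.5, -0.5, 4.8]
grip_width: 0.001
```

View pics/s8.png

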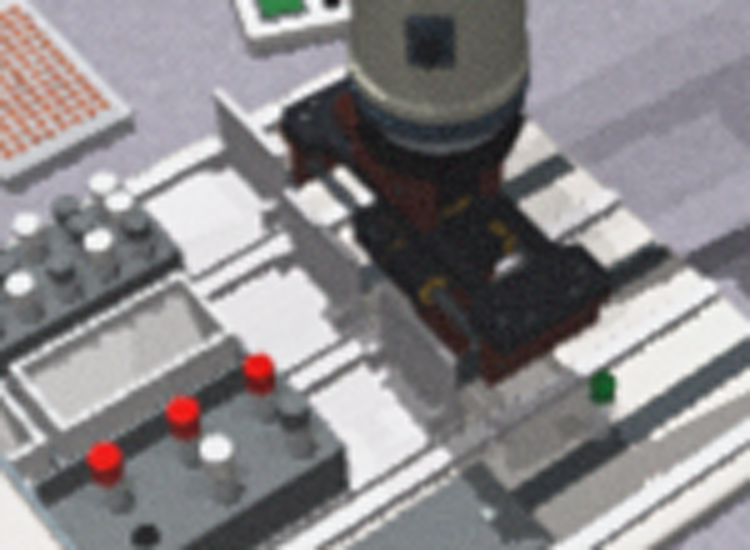

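Force climbs to 15 N with no further motion, so the carrier is at its stop. The tube lip at (410,350) in the crop is now in line with the other two lips. Next I back off, lift, and go over the trough carrier's well.

```bash
python3 -m pendant '[[[0.01,0,0,0,0,0,0],[0.022,0,0,0,0,0,0],[0.022,0,0,0,0,0,0],[0.022,0,-0.03,0,0,0,0],[0.022,0,-0.065,0,0,0,0],[0.022,0,-0.065,0,0,0,0],[0.022,-0.04,-0.065,0,0,0,0],[0.022,-0.082,-0.065,0,0,0,0],[0.022,-0.082,-0.065,0,0,0,0],[0,-0.082,-0.065,0,0,0,0],[-0.03,-0.082,-0.065,0,0,0,0],[-0.039,-0.082,-0.065,0,0,0,0],[-0.039,-0.082,-0.065,0,0,0,0]]]'
python3 - <<'E'
from h import *
w=optics.read_camera("wrist");s=optics.read_camera("scene")
a=s["pixels"][120:220,220:370,::-1]; b=w["pixels"][100:270,200:440,::-1]
cv2.imwrite("pics/s9.png",cv2.resize(a,None,fx=5,fy=5,interpolation=cv2.INTER_CUBIC))
cv2.imwrite("pics/w9.png",cv2.resize(b,None,fx=3,fy=3,interpolation=cv2.INTER_CUBIC))
E
```

```text
time: 12.65
ee_pos: [0.6685, -0.0411, 0.0838]
tcp_rot: [-0.001, -0.047, 0.999, 0.0]
force: [-0.1, -0.5, -1.1]
grip_width: 0.005
```

View pics/s9.png

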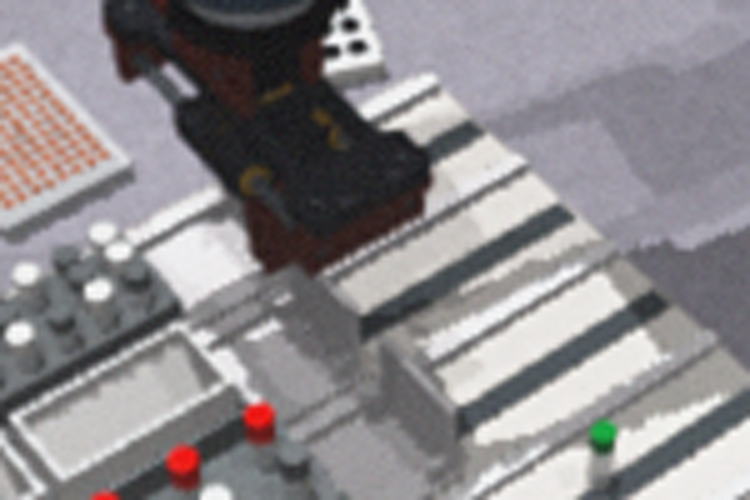

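View pics/w9.png

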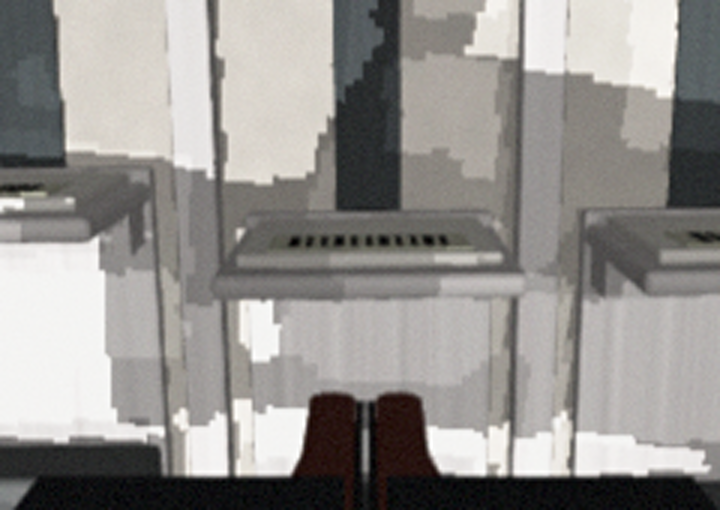

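Tips are centred over the trough well. The trough lip is at (370,280) in the crop, about 13 mm ahead of the fingers' near side. The vial lip at the left is clear. I go down into the well and draw gently.

```bash
python3 -m pendant '[[[0,0,0.03,0,0,0,0],[0,0,0.05,0,0,0,0],[0,0,0.06,0,0,0,0],[0,0,0.06,0,0,0,0]]]'
python3 -m pendant '[[[0.004,0,0,0,0,0,0],[0.008,0,0,0,0,0,0],[0.011,0,0,0,0,0,0],[0.014,0,0,0,0,0,0],[0.017,0,0,0,0,0,0],[0.02,0,0,0,0,0,0],[0.023,0,0,0,0,0,0],[0.026,0,0,0,0,0,0],[0.029,0,0,0,0,0,0],[0.032,0,0,0,0,0,0]]]'
python3 - <<'E'
from h import *
w=optics.read_camera("wrist");s=optics.read_camera("scene")
a=s["pixels"][120:220,220:370,::-1]; b=w["pixels"][100:270,200:440,::-1]
cv2.imwrite("pics/s10.png",cv2.resize(a,None,fx=5,fy=5,interpolation=cv2.INTER_CUBIC))
cv2.imwrite("pics/w10.png",cv2.resize(b,None,fx=3,fy=3,interpolation=cv2.INTER_CUBIC))
E
```

```text
time: 13.25
ee_pos: [0.6681, -0.0418, 0.024]
tcp_rot: [-0.001, -0.046, 0.999, 0.0]
force: [0.4, -0.3, 0.4]
grip_width: 0.008
time: 14.5
ee_pos: [0.6367, -0.045, 0.0248]
tcp_rot: [0.0, -0.046, 0.999, -0.0]
force: [1.7, 0.1, 1.4]
grip_width: 0.006
```

View pics/s10.png

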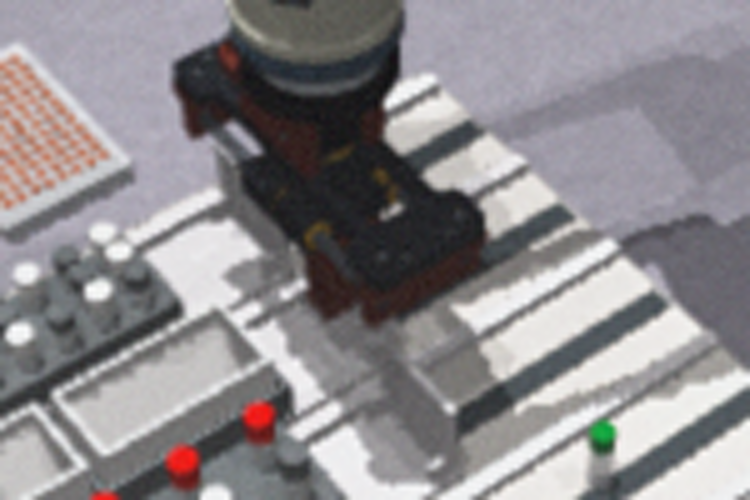

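View pics/w10.png

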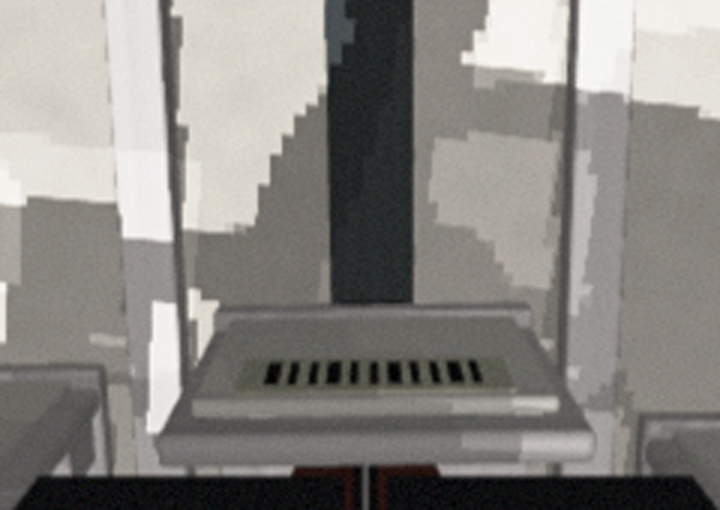

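```bash
python3 -m pendant '[[[0.004,0,0,0,0,0,0],[0.009,0,0,0,0,0,0],[0.014,0,0,0,0,0,0],[0.02,0,0,0,0,0,0],[0.026,0,0,0,0,0,0],[0.032,0,0,0,0,0,0],[0.038,0,0,0,0,0,0],[0.044,0,0,0,0,0,0],[0.05,0,0,0,0,0,0],[0.056,0,0,0,0,0,0],[0.062,0,0,0,0,0,0],[0.068,0,0,0,0,0,0],[0.074,0,0,0,0,0,0],[0.08,0,0,0,0,0,0],[0.086,0,0,0,0,0,0],[0.091,0,0,0,0,0,0],[0.096,0,0,0,0,0,0],[0.1,0,0,0,0,0,0],[0.103,0,0,0,0,0,0],[0.106,0,0,0,0,0,0]]]'
python3 -m pendant '[[[0.002,0,0,0,0,0,0],[0.004,0,0,0,0,0,0],[0.006,0,0,0,0,0,0]]]'
python3 -m pendant '[[[0.002,0,0,0,0,0,0],[0.004,0,0,0,0,0,0]]]'
```

```text
time: 17.1
ee_pos: [0.5313, -0.0547, 0.0249]
tcp_rot: [0.0, -0.046, 0.999, -0.0]
force: [2.7, -2.7, 0.3]
grip_width: 0.003
time: 17.48
ee_pos: [0.5254, -0.0553, 0.0249]
tcp_rot: [0.0, -0.047, 0.999, 0.0]
force: [2.4, -1.8, 0.5]
grip_width: 0.008
time: 17.73
ee_pos: [0.5214, -0.0556, 0.0249]
tcp_rot: [0.0, -0.046, 0.999, 0.0]
force: [2.4, -0.6, 1.4]
grip_width: 0.005
```

```bash
python3 -m pendant '[[[0.002,0,0,0,0,0,0],[0.004,0,0,0,0,0,0]]]'
python3 -m pendant '[[[0.001,0,0,0,0,0,0],[0.002,0,0,0,0,0,0]]]'
python3 -m pendant '[[[0.001,0,0,0,0,0,0],[0.002,0,0,0,0,0,0]]]'
```

```text
time: 17.98
ee_pos: [0.5201, -0.0558, 0.025]
tcp_rot: [0.003, -0.047, 0.999, 0.0]
force: [18.1, -0.6, -8.0]
grip_width: 0.004
time: 18.23
ee_pos: [0.5203, -0.0558, 0.0251]
tcp_rot: [0.006, -0.047, 0.999, 0.0]
force: [26.0, 0.2, -12.2]
grip_width: 0.008
time: 18.48
ee_pos: [0.5205, -0.0558, 0.0252]
tcp_rot: [0.008, -0.047, 0.999, 0.0]
force: [34.4, -0.2, -16.3]
grip_width: 0.007
```

It's at the outer stop: force rises and there's no motion. I move the fingers back off the lip inside the well, then lift straight out.

```bash
python3 -m pendant '[[[-0.005,0,0,0,0,0,0],[-0.012,0,0,0,0,0,0],[-0.022,0,0,0,0,0,0],[-0.022,0,0,0,0,0,0],[-0.022,0,-0.03,0,0,0,0],[-0.022,0,-0.07,0,0,0,0],[-0.022,0,-0.12,0,0,0,0],[-0.022,0,-0.12,0,0,0,0],[0.03,0.05,-0.16,0,0,0,0],[0.08,0.1,-0.16,0,0,0,0],[0.08,0.15,-0.16,0,0,0,0],[0.08,0.2,-0.16,0,0,0,0],[0.08,0.25,-0.16,0,0,0,0],[0.08,0.3,-0.16,0,0,0,0],[0.08,0.35,-0.16,0,0,0,0],[0.08,0.35,-0.16,0,0,0,0]]]'
python3 - <<'E'
from h import *
t=optics.read_camera("top");s=optics.read_camera("scene")
cv2.imwrite("pics/top11.png",t["pixels"][:,:,::-1])
a=t["pixels"][85:255,190:470,::-1]; cv2.imwrite("pics/topc11.png",cv2.resize(a,(784,476),interpolation=cv2.INTER_CUBIC))
a=s["pixels"][130:280,190:390,::-1]; cv2.imwrite("pics/scenec11.png",cv2.resize(a,(800,600),interpolation=cv2.INTER_CUBIC))
E
```

```text
time: 20.48
ee_pos: [0.3998, 0.2868, 0.1827]
tcp_rot: [-0.002, -0.049, 0.999, -0.001]
force: [0.3, -0.3, 0.3]
grip_width: 0.005
```

View pics/topc11.png

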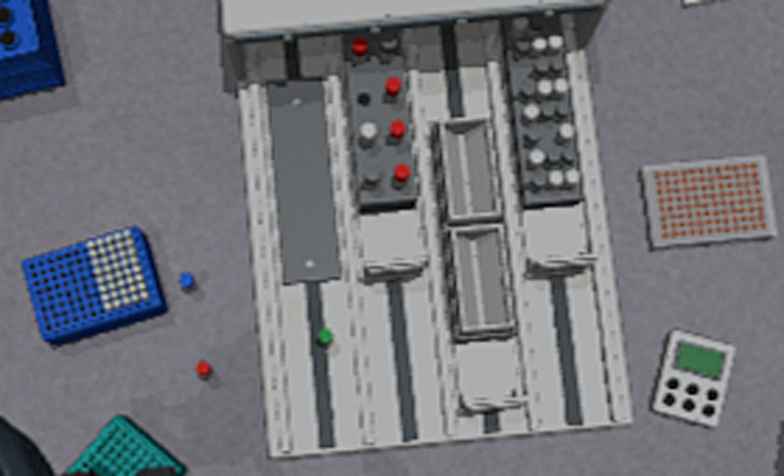

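View pics/scenec11.png

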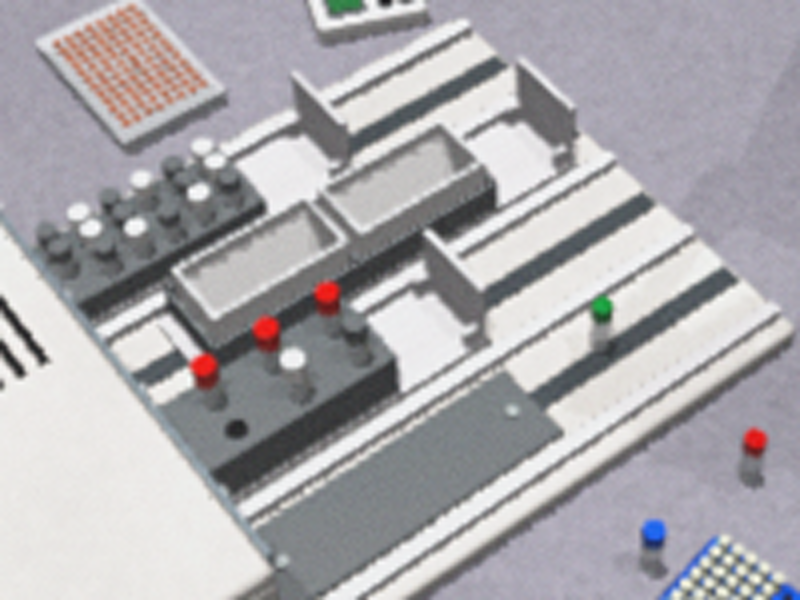

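```bash
python3 - <<'E'
from h import *
s=optics.read_camera("scene")
S=lambda u:(190+(u[0]+.5)/4-.5,130+(u[1]+.5)/4-.5)
m=lambda a,b:(ray(s,S(a),.082)+ray(s,S(b),.082))/2
T0=m((350,152),(408,208));T1=m((518,60),(575,112));U=m((427,232),(484,290));V=m((294,74),(350,128))
d=np.array([np.cos(.096),np.sin(.096),0]);print("drawn",(T0-T1)@d,"tube vs trough home",(U-T0)@d)
a=cv2.imread("pics/top0.png").astype(int);b=cv2.imread("pics/top11.png").astype(int)
D=(abs(a-b).max(2)>60)
for n,(x,y) in dict(a=(305,205),b=(257,185),c=(263,217),timer=(437,220),plate=(443,157),tip=(223,187),viallip=(389,180)).items(): print(n,D[y-9:y+10,x-9:x+10].sum())
print(arm.state()["joint_vel"])
E
```

```text
drawn 0.13678051351183587 tube vs trough home 0.00018314057809742243
a 0
b 0
c 0
timer 0
plate 0
tip 0
viallip 0
[-0.02093018 -0.012917   -0.00272631  0.00161706 -0.00065345  0.00449931]
```

```bash
python3 - <<'E'
from workcell import arm
print(arm.sign_off())
E
```

```text
the job is handed in; nothing more can be done
None
```

I slid the tube carrier home and drew the trough carrier out to its stop, then handed the job in at about 20 s of the 48 s allowed. The hand-in gave no verdict.

**Tube carrier:** With the fingers shut, I pushed on the front of its lip until it met the inner stop, where the force rose to about 15 N with no further motion. The scene camera puts its lip within about 0.2 mm of the line where the trough lip stood at home.

**Trough carrier:** I hooked the fingertips behind its lip and drew it at no more than about 50 mm/s with roughly 2–3 N. At the outer stop the force rose to 34 N with no further motion. The camera measures 137 mm of travel, against the 140 mm stop and the 133 mm needed. I put the 3 mm difference down to camera and pixel error, because the carrier would not go further.

**Everything else:** The small vials on the tray and bench, the timer, the plate, the tip box and the short-vial carrier's lip show no change between the first and last top pictures. The troughs look seated. The arm is clear, with the force at zero.

**Disagreement found:** The fingertips do not stand 14 mm ahead of the TCP as stated. The cameras put them about 25 mm behind it. My first push at the tube lip therefore passed just over its top with no contact or reaction force. I saw this in the pictures, backed out and went down about 40 mm further.

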